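# Raise the vials in the lift-out rack and hold them up

### The arm

A 6-joint arm with a two-finger parallel gripper is mounted at the origin on a cart in front of the work surface, level with it; the furniture and walls round the work are solid. World frame = base frame: x ahead of the robot, y to its left, z up, the work surface at z = 0. Lengths are in m, angles in degrees, forces in N, time in s.
With the tool pointing down it reaches from about 0.4 to 0.825 m from the base axis. Payload 7 kg.
Tool frame: the origin (TCP) lies on the centre line of the jaws, within the pads' length; the fingertips stand 8 mm ahead of it and the grasp point (between the pads) lies 11 mm behind it; z points along the fingers, y is the line along which they close (so a half turn about z gives the same grasp; the last joint's range is limited). The gripper opens to 88 mm and grips with 3 to 60 N. Pads are 19 mm wide; open, the fingers measure 130 mm over their backs; the gripper's body (78 mm by 193 mm) begins 47 mm behind the grasp point.
Start: joints at [-54.081, 20.546, 0.682, 0, -70.136, -16.507], TCP at [0.224, -0.637, 0.235] pointing down, gripper open.
Joint ranges: [-176.03, 176.03], [-82.01, 121.73], [-58.28, 71.71], [-173.87, 95.51], [-174.79, -0.11], [-173.66, 173.66]. Speed limits (degrees/s): [136.94, 136.94, 172.46, 180, 180, 180].

### API

Orientations are given as [roll, pitch, yaw] about the fixed x, y, z axes, in that order (R = Rz(yaw) Ry(pitch) Rx(roll)).
In Python, from plant import ctrl, vision gives the robot as it stands. The module is installed in compiled form; this text tells all that it offers.
- The arm moves only by the tool move_arm, never from a script. Its argument "moves" is one flat list of numbers, 7 for each row, row after row: the finger opening in cm, from 0 to 8.76, then the shift along the tool's x, y, z in cm, then the turn, a rotation vector about the tool's x, y, z in rad. A call has 1 to 8 rows; each row shifts and turns the commanded pose from where the row before left it, along the tool's axes as they then stand; what a row does not reach is not made up. A row lasts 1/10 s, in which the tool goes at most 50 mm and 8.59 degrees, less where a joint would pass 70% of its speed; a pose out of reach is approached as far as the arm can. A call with a gripper value outside its range is refused whole. The fingers move at their own pace and stop on an object; the grip force is fixed at half the most. Time passes only in rows, so rows that do not move let the fingers close. It gives the time, the measured TCP pose, the force, the opening and the grip force at its end, in the units of the state.
- ctrl.get_obs(): the state, without advancing time (a new reading comes with each control period).
- vision.snapshot(name): name is "scene" or "top" or "wrist"; returns (picture, depth): 384x512x3 uint8, red, green, blue; 384x512 float32, m along the optical axis (not along the pixel's ray), 0 where there is no reading.
- vision.camera_model(name): a dict with "vertical_fov" (degrees; the focal length in pixels is half the picture's height over the tangent of half this angle, whatever the lens; pixels are square), "cx", "cy" (the principal point, pixels), "D" ([k1, k2, p1, p2, k3] as OpenCV has them; the pictures are not rectified), "cam_to_world" (4x4, takes a point from camera to world coordinates). Camera axes: x right, y down, z forward; pixel columns grow to the right and rows downward; lengths in m; the calibration is good to about 2 mm. A picture is of the moment at which its call begins: read the wrist's pose just before it. camera_model takes no time and is no camera call; for the wrist camera it gives the pose at the moment of the call.
- ctrl.close_job(): hands the job in; it is judged then, once.
The state is a dict: "clock": time; "joint_pos": joint angles; "qvel": joint speeds; "tau": joint torques, N m; "tool_pos": TCP position; "orientation": TCP orientation; "force": force on the tool from outside, world axes, zero at the start; "moment": the same for the moment, N m; "opening": finger opening in m; "gripper_force": force on a finger pad.
Only numpy, scipy, OpenCV 4.12 (cv2) and the standard library are available. Lean on these libraries where they do the work, as an engineer would, in place of code of your own. Each camera call takes 0.05 s, during which the arm holds its last target. There are 200 camera calls.

### The job

The sample vials sit sunk in the aluminium lift-out rack, and I want to take them out. Slide the transport lock on top of the rack fully over to its end stop, away from the vials, then take the lifting lever by its round handle and swing it up to the cam's highest point, where the lever stands straight up and the vials stand highest. The lever springs back, so do not let go: finish still holding the handle there, with the vials upright in their wells and the bottles and beaker round the rack left where they are.

Things in the scene. Friction and masses are not known exactly. Their poses are not given: they have to be found in the camera images.
- vial_rack: Aluminium lift-out rack, fixed. Origin on the worktop below the cam shaft; x points to its back, y to its left, z up. Block: x -35 to 35, y -114 to 62 mm, top 89 mm high; base plate x -62 to 36. Six wells (x -15.5, 15.5; y -94, -64, -34 mm), four of them with vials. Transport lock on top at the left end (+y), lever on the front (-x).
- lock_slide (a joint): Transport lock, a flat steel slide on the rack's top that covers the lift plate's 10 mm pin, so that the lever cannot be swung. 0 = locked; grows as it slides along the rack's +y (left), end stop at 0.030 m; starts at 0 to 0.007; the pin is clear from 0.016. 1.5 N of friction; stays where it is left.
- lock_knob (a point): Middle of the lock's upright round grey plastic knob, 16 mm diameter: 116 mm above the worktop (knob top 128, underside of its full width 105, steel slide below it 94). In the rack's frame x = 0, y = 8 mm (locked) to 38 mm (end stop). The nearest vial cap ends at y = -23 mm, 99 mm above the worktop. Moves with the slide.
- lift_lever (a joint): Steel lever at the rack's front on the cam shaft, which lies along the rack's x, 30 mm above the worktop at y = 0. 0 = rest, leaning 1.2 rad towards -y (right); grows as it swings up; 1.2 = straight up, the cam's highest lift; beyond it the lift falls, stop at 1.5. Return spring 0.25 (rest) to 0.55 N m (upright), 2 to 5 N at the handle: it springs back when let go.
- lever_grip (a point): Middle of the lever's grey plastic handle: round, 17 mm diameter, 58 mm long, along the rack's x, free to revolve on its pin. 110 mm from the shaft's axis, at x = -80 mm in the rack's frame (handle x -109 to -51, lever arm x -50 to -41). At rest 70 mm above the worktop, y = -102 mm; upright 140 mm above it, y = 0. Use its position only.
- lever_handle: The same handle as a body; origin at its middle. This is what the gripper must be holding at the end.
- lift_plate (a joint): Steel plate inside the rack that carries the vials, raised by the cam: 0 = down, 0.016 m = highest (lever straight up).
- vial_1: Screw-cap vial, 22 mm diameter, 46 mm tall, loose in a well of the rack with its cap 10 mm above the block; origin at the centre of its underside, 53 mm above the worktop before the lift and 69 mm at full lift; z along its axis.
- vial_2: Screw-cap vial, 22 mm diameter, 46 mm tall, loose in a well of the rack with its cap 10 mm above the block; origin at the centre of its underside, 53 mm above the worktop before the lift and 69 mm at full lift; z along its axis.
- vial_3: Screw-cap vial, 22 mm diameter, 46 mm tall, loose in a well of the rack with its cap 10 mm above the block; origin at the centre of its underside, 53 mm above the worktop before the lift and 69 mm at full lift; z along its axis.
- vial_4: Screw-cap vial, 22 mm diameter, 46 mm tall, loose in a well of the rack with its cap 10 mm above the block; origin at the centre of its underside, 53 mm above the worktop before the lift and 69 mm at full lift; z along its axis.
- standard_1: White 100 ml bottle, 47 mm diameter, 92 mm tall, standing behind the rack; bystander. Origin at the centre of its underside.
- reagent_b: Small amber bottle, 43 mm diameter, 85 mm tall, standing behind the rack; bystander. Origin at the centre of its underside.
- beaker_100: Glass beaker, 53 mm diameter, 65 mm tall, standing to the right of the rack; bystander. Origin at the centre of its underside.
Not all that is in view belongs to the job. Leave any blue or orange look-alike of the vial_2 alone.

How it is judged (in metres and radians):
On the way, in this order (a step that is already met when the one before it is completed fails the run):
1. the transport lock is slid to its end stop (within 2 mm) while the lift plate is still down (value of joint lock_slide above 0.028 m and value of joint lift_plate below 0.003 m), for 0.2 s.
2. the lever is held by its handle at the cam's highest point (value of joint lift_lever between 1.07 and 1.33 rad and value of joint lift_plate above 0.0152 m and contact force between the fingers and lever_handle above 1 N), for 0.5 s.
At the end, for the whole second after the job is handed in: Fingers press the lever's handle with over 1 N; the lever is still, within 0.13 rad of straight up; the lift plate is up at least 15.2 of its 16 mm; the lock is within 3 mm of its end stop; all four vials stand on the raised plate (undersides 67 to 74 mm up), within 0.15 rad of upright (all of step 2 and value of joint lock_slide above 0.027 m and velocity of joint lift_lever between -0.2 and 0.2 rad/s and z of vial_1 in the frame of vial_rack between 0.067 and 0.074 m and z of vial_2 in the frame of vial_rack between 0.067 and 0.074 m and z of vial_3 in the frame of vial_rack between 0.067 and 0.074 m and z of vial_4 in the frame of vial_rack between 0.067 and 0.074 m and angle between each of vial_1, vial_2, vial_3, vial_4's own z axis and vertical below 0.15 rad); the arm keeps its last pose, push and grip.
It fails at once if a vial is knocked over or pulled out of its well (angle between any of vial_1, vial_2, vial_3, vial_4's own z axis and vertical above 0.4 rad or z of any of vial_1, vial_2, vial_3, vial_4 in the frame of vial_rack above 0.085 m).
It fails at once if a bystander bottle or the beaker is moved by more than 20 mm (distance of any of standard_1, reagent_b, beaker_100 from where it was at the start of the episode above 0.02 m).
It also fails if it takes over 45 s, if anything falls off the work surface, if the arm or the gripper's body presses on something with over 40 N, if the wrist force passes 120 N, or if a joint passes its speed limit or range.

## Working session

There is one attempt and no reset: what is moved stays moved. The work goes in short steps, Python scripts to look and compute and a tool call to move; the robot and the scene stay as the last step left them, time stands still between calls to the robot, and variables do not carry over. Pictures are saved under pics/ and viewed, at most 10 in all, crops included, and the job is handed in when it is done.

Besides the shell and the picture viewer there is one more tool, called by a JSON object that holds its "method" and its "body". move_arm: Moves the arm, as the interface text tells. Its arguments: {"type":"object","properties":{"moves":{"type":"array"}},"required":["moves"]}

```bash
mkdir -p pics
python3 - <<'E'
from plant import ctrl, vision
import cv2,numpy as np
for n in("scene","top"):
    p,d=vision.snapshot(n); cv2.imwrite(f"pics/{n}0.png",p[:,:,::-1]); np.save(n+"_d.npy",d)
    m=vision.camera_model(n); print(n,m)
o=ctrl.get_obs(); print(o)
E
```

```text
scene {'vertical_fov': 48.80264164439755, 'cx': 257.5053910185385, 'cy': 194.539346845996, 'D': array([0.00856954, 0.        , 0.        , 0.        , 0.        ]), 'cam_to_world': array([[-0.80584543, -0.42426144,  0.41305614,  0.24410898],
       [-0.59189327,  0.55761134, -0.58200683,  0.49665387],
       [ 0.01659826, -0.7134927 , -0.70046604,  0.70369025],
       [ 0.        ,  0.        ,  0.        ,  1.        ]])}
top {'vertical_fov': 44.928920555994196, 'cx': 258.56743940794325, 'cy': 198.8188972419832, 'D': array([-0.16231004,  0.        ,  0.        ,  0.        ,  0.        ]), 'cam_to_world': array([[ 0.00882552, -0.98323779,  0.18211416,  0.46532708],
       [-0.99994292, -0.00758106,  0.0075284 , -0.01360538],
       [-0.00602159, -0.18217021, -0.98324857,  0.96029136],
       [ 0.        ,  0.        ,  0.        ,  1.        ]])}
{'clock': 0.1, 'joint_pos': array([-5.40824397e+01,  2.05888969e+01,  6.39546053e-01, -1.93941563e-02,
       -7.01347792e+01, -1.65045852e+01]), 'qvel': array([-0.04662138, -0.00740615,  0.18972791,  0.04153555, -0.07348934,
        0.04091649]), 'tau': array([ 4.80056369e-04, -5.84162521e+01,  2.93751007e+01,  7.01547280e+00,
        1.02054072e-02, -5.66768222e-05]), 'tool_pos': array([ 0.22417533, -0.63624298,  0.23369744]), 'orientation': array([ 1.79914156e+02, -6.42172172e-03, -1.60593624e+02]), 'force': array([-0.01367076, -0.43162894, -0.29340301]), 'moment': array([-0.00967871, -0.00823174, -0.00605581]), 'gripper_force': 0.0, 'opening': 0.08815777509377742}
```

View pics/scene0.png

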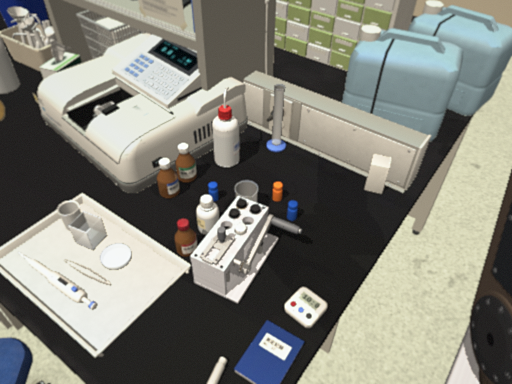

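View pics/top0.png

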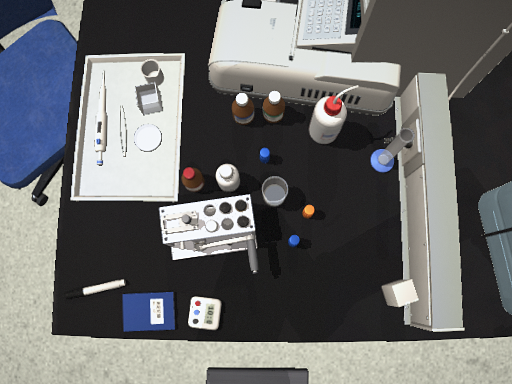

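The scene picture shows the rack at about (235,245), lever handle near (285,226) and timer and bottles around it. In the top picture the rack block runs from (160,208) to (255,235), the lock knob is at about (186,218), the lever handle at about (253,255), and the white and amber bottles (228,177) and (192,179) and the beaker (274,191) stand round it. I'll measure by depth and rays.

```bash
cat > h.py <<'E'
from plant import ctrl, vision
import cv2,numpy as np
def K(m):
    f=192/np.tan(np.radians(m["vertical_fov"]/2)); return np.array([[f,0,m["cx"]],[0,f,m["cy"]],[0,0,1]])
def cloud(m,d):
    u,v=np.meshgrid(np.arange(512.),np.arange(384.))
    n=cv2.undistortPoints(np.dstack([u,v]).reshape(-1,1,2),K(m),m["D"]).reshape(384,512,2)
    c=np.dstack([n*d[...,None],d])
    T=m["cam_to_world"]; w=c@T[:3,:3].T+T[:3,3]; w[d==0]=np.nan; return w
def ray(m,uv,z):
    n=cv2.undistortPoints(np.array(uv,float).reshape(-1,1,2),K(m),m["D"]).reshape(-1,2)
    T=m["cam_to_world"]; r=np.c_[n,np.ones(len(n))]@T[:3,:3].T; o=T[:3,3]
    return o+r*((z-o[2])/r[:,2])[:,None]
def proj(m,P):
    E=np.linalg.inv(m["cam_to_world"]); return cv2.projectPoints(np.array(P,float),cv2.Rodrigues(E[:3,:3])[0],E[:3,3],K(m),m["D"])[0].reshape(-1,2)
E
python3 - <<'E'
from h import *
for n in("top","scene"):
    m=vision.camera_model(n); w=cloud(m,np.load(n+"_d.npy"))
    x,y,z=w[...,0],w[...,1],w[...,2]
    reg=(x>.3)&(x<.55)&(y>-.1)&(y<.25)
    k=reg&(abs(z-.089)<.005)
    nl,L,st,_=cv2.connectedComponentsWithStats(k.astype(np.uint8))
    i=1+np.argmax(st[1:,4]); P=w[L==i]; r=cv2.minAreaRect((P[:,:2]*1000).astype(np.float32))
    print(n,st[i],r,np.median(P[:,2])); print(cv2.boxPoints(r))
    img=cv2.imread(f"pics/{n}0.png"); a,b=(145,185) if n=="top" else (180,180)
    c=cv2.resize(img[b:b+100,a:a+130],None,fx=6,fy=6,interpolation=cv2.INTER_CUBIC)
    cv2.imwrite(f"pics/{n}_crop.png",c)
E
```

```text
top [163 238  31   6 104] ((545.9656372070312, 145.005859375), (9.599390983581543, 57.33332824707031), 2.4890494346618652) 0.08973000980537038
[[539.92554 173.43703]
 [542.4154  116.1578 ]
 [552.00574 116.57469]
 [549.51587 173.85391]]
scene [220 251  19  22  89] ((546.1096801757812, 150.38922119140625), (8.199492454528809, 53.09305953979492), 2.2181379795074463) 0.08869908627134271
[[540.98553  176.75719 ]
 [543.04047  123.7039  ]
 [551.2338   124.021255]
 [549.1789   177.07454 ]]
```

View pics/top_crop.png

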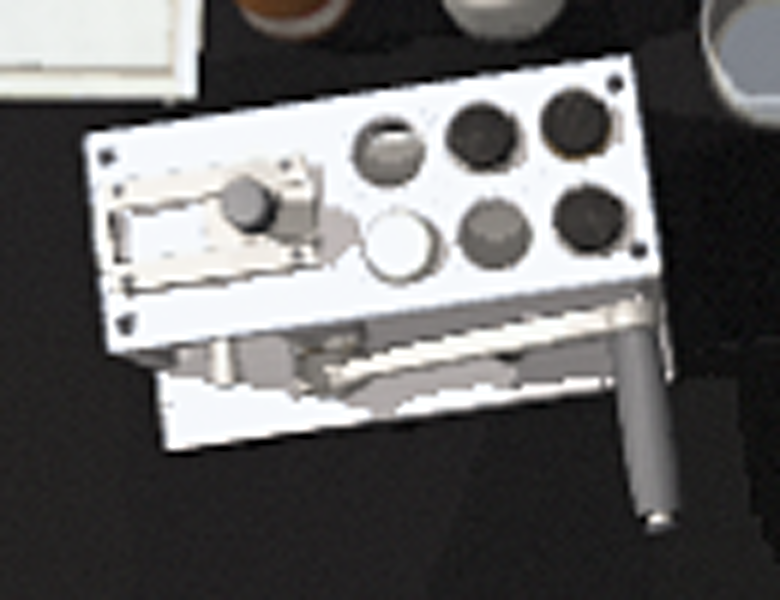

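The crop shows the rack's top corners at crop (85,132), (630,55), (660,270), (110,352). The grey knob top is at (250,203) with the slot free to its left. Four capped wells are three dark and one white, and the grey handle runs from (630,325) to (658,520). Fit the rack from these corners.

Run:
```python
from h import *
m=vision.camera_model("top")
full=lambda c:np.array(c,float)/6+[145,185]-.4
c=ray(m,full([(85,132),(630,55),(660,270),(110,352)]),.089)[:,:2]
loc=np.array([[35,62],[35,-114],[-35,-114],[-35,62]])/1000.
a=loc-loc.mean(0); b=c-c.mean(0); U,S,V=np.linalg.svd(a.T@b); R=(U@V).T; t=c.mean(0)-R@loc.mean(0)
print("yaw",np.degrees(np.arctan2(R[1,0],R[0,0])),"t",t,"res",(c-(loc@R.T+t))*1000)
np.savez("rack.npz",R=R,t=t)
k=ray(m,full([(250,203)]),.128)[0]; print("knob",k,"local",R.T@(k[:2]-t))
h=ray(m,full([(645,430)]),.0785)[0]; print("handle",h,"local",R.T@(h[:2]-t))
for n,p in [("knob end",(0,.038)),("handle rest",(-.08,-.102)),("up",(-.08,0))]: print(n,R@p+t)
# second view depth check with scene camera
ms=vision.camera_model("scene"); w=cloud(ms,np.load("scene_d.npy")); wt=cloud(m,np.load("top_d.npy"))
for W,n in((w,"scene"),(wt,"top")):
    l=(W[...,:2]-t)@R; z=W[...,2]
    q=(abs(l[...,0])<.03)&(l[...,1]<.055)&(l[...,1]>-.11)&(abs(z-.089)<.005); print(n,"top z",np.nanmedian(z[q]))
    q=(abs(l[...,0])<.015)&(abs(l[...,1]-.02)<.035)&(z>.105)&(z<.135); print(n,"knob",l[q].mean(0),z[q].max(),q.sum())
    q=(l[...,0]<-.052)&(l[...,0]>-.115)&(abs(l[...,1]+.1)<.03)&(z>.04)&(z<.1); print(n,"handle",np.median(l[q],0),np.percentile(z[q],[50,95]),q.sum())
    q=(l[...,0]<.3)&(l[...,0]>-.2)&(abs(l[...,1])<.25)&(z>.11)
    print(n,"tall", np.c_[l[q],z[q]].max(0) if q.any() else 0)
```

```text
yaw 8.851313118745388 t [0.5844373  0.11774435] res [[ 0.55678203  0.11910793]
 [-0.16217053 -0.18401477]
 [ 0.19231361  0.31317092]
 [-0.5869251  -0.24826408]]
knob [0.58219952 0.1239024  0.128     ] local [-0.00126358  0.00642904]
handle [0.51796497 0.00441233 0.0785    ] local [-0.0831192  -0.10175419]
knob end [0.5785902  0.15529181]
handle rest [0.52108484 0.0046494 ]
up [0.50539002 0.10543468]
scene top z 0.08901344292074287
scene knob [-0.00056194  0.01369089] 0.13044116129634842 113
scene handle [-0.08250505 -0.09600376] [0.07544261 0.07844747] 244
scene tall [0.29991762 0.01943347 0.15594266]
top top z 0.08939907392919705
top knob [-0.00141085  0.00832171] 0.13175633427386624 75
top handle [-0.08222854 -0.10242115] [0.07635065 0.07968768] 279
top tall [0.29994241 0.01629279 0.15747876]
```

View pics/scene_crop.png

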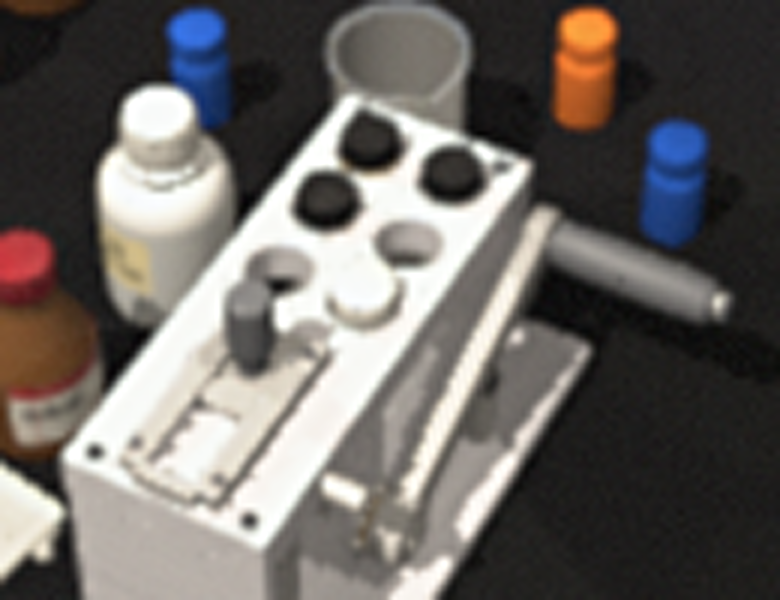

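The scene crop confirms the same layout: grey knob at crop (248,325), handle (555,245)–(725,300), black/white capped vials in the wells. The blue and orange vials standing apart are look-alikes, which I leave alone. The rack fit agrees between both views to about 2 mm. I'll turn the tool so the jaws close along rack x.

{"method": "move_arm", "body": {"moves": [6, 0, 0, 0, 0, 0, -0.14, 6, 0, 0, 0, 0, 0, -0.14, 6, 0, 0, 0, 0, 0, -0.14, 6, 0, 0, 0, 0, 0, -0.14, 6, 0, 0, 0, 0, 0, -0.14, 6, 0, 0, 0, 0, 0, -0.14, 6, 0, 0, 0, 0, 0, -0.14, 6, 0, 0, 0, 0, 0, -0.14]}}

```text
clock: 0.9
tool_pos: [0.2242, -0.6363, 0.234]
orientation: [180.0, 0.1, -96.1]
force: [-0.0, 0.2, -0.4]
opening: 0.0601
gripper_force: 0.0
```

{"method": "move_arm", "body": {"moves": [6, 0, 0, 0, 0, 0, -0.134, 6, 0, 0, 0, 0, 0, -0.134, 6, 0, 0, 0, 0, 0, 0]}}

```text
clock: 1.2
tool_pos: [0.2242, -0.6364, 0.2341]
orientation: [180.0, 0.0, -81.0]
force: [0.0, -0.4, 0.8]
opening: 0.0603
gripper_force: 0.0
```

```bash
cat >> h.py <<'E'
from scipy.spatial.transform import Rotation as Ro
_r=np.load("rack.npz"); RR=_r["R"]; RT=_r["t"]
def W(x,y,z): return np.r_[RR@[x,y]+RT,z]
def state():
    o=ctrl.get_obs(); R=Ro.from_euler("xyz",o["orientation"],degrees=True).as_matrix()
    p=o["tool_pos"]; print("t %.2f"%o["clock"],"pos",p.round(4),"rpy",o["orientation"].round(2),"rackframe",np.r_[RR.T@(p[:2]-RT),p[2]].round(4),"q",o["joint_pos"].round(1),"F",o["force"].round(1),"open",round(o["opening"],4),o["gripper_force"]); return p,R
def to(p,R,T): print("tool shift cm",(R.T@(T-p)*100).round(2))
E
python3 - <<'E'
from h import *
p,R=state(); to(p,R,W(0,.008,.20)); to(p,R,W(0,.008,.108))
E
```

```text
t 1.20 pos [ 0.2242 -0.6364  0.2341] rpy [ 1.7999e+02  5.0000e-02 -8.0950e+01] rackframe [-0.472  -0.6897  0.2341] q [-54.1  20.6   0.7  -0.  -70.1  63.1] F [ 0.  -0.4  0.8] open 0.0603 0.0
tool shift cm [-69.61 -47.44   3.45]
tool shift cm [-69.6  -47.44  12.65]
```

{"method": "move_arm", "body": {"moves": [6, -4, -2.7, 0, 0, 0, 0, 6, -4, -2.7, 0, 0, 0, 0, 6, -4, -2.7, 0, 0, 0, 0, 6, -4, -2.7, 0, 0, 0, 0, 6, -4, -2.7, 0, 0, 0, 0, 6, -4, -2.7, 0, 0, 0, 0, 6, -4, -2.7, 0, 0, 0, 0, 6, -4, -2.7, 0, 0, 0, 0]}}

```text
clock: 2.0
tool_pos: [0.3883, -0.2851, 0.2347]
orientation: [-180.0, -0.0, -81.3]
force: [1.4, -0.5, 1.4]
opening: 0.06
gripper_force: 0.0
```

{"method": "move_arm", "body": {"moves": [6, -4, -2.7, 0, 0, 0, 0, 6, -4, -2.7, 0, 0, 0, 0, 6, -4, -2.7, 0, 0, 0, 0, 6, -4, -2.7, 0, 0, 0, 0, 6, -4, -2.7, 0, 0, 0, 0, 6, -4, -2.7, 0, 0, 0, 0, 6, -4, -2.7, 0, 0, 0, 0, 6, 0, 0, 0, 0, 0, 0]}}

```text
clock: 2.8
tool_pos: [0.5332, 0.0233, 0.2341]
orientation: [-180.0, 0.0, -81.1]
force: [-0.6, -1.0, -1.2]
opening: 0.0602
gripper_force: 0.0
```

Run:
```python
from h import *
p,R=state(); to(p,R,W(0,.008,.20)); to(p,R,W(0,.008,.108))
```

```text
t 2.80 pos [0.5332 0.0233 0.2341] rpy [-179.99    0.    -81.09] rackframe [-0.0652 -0.0855  0.2341] q [ 23.6   7.2 -17.2   0.  -65.6 -14.7] F [-0.6 -1.  -1.2] open 0.0602 0.0
tool shift cm [-9.34 -6.53  3.41]
tool shift cm [-9.34 -6.53 12.61]
```

{"method": "move_arm", "body": {"moves": [6, -3.1, -2.2, 0, 0, 0, 0, 6, -3.1, -2.2, 0, 0, 0, 0, 6, -3.1, -2.1, 0, 0, 0, 0, 6, 0, 0, 3.4, 0, 0, 0, 6, 0, 0, 0, 0, 0, 0, 6, 0, 0, 0, 0, 0, 0]}}

```text
clock: 3.4
tool_pos: [0.5803, 0.1203, 0.2003]
orientation: [179.9, -0.1, -81.2]
force: [0.2, -0.3, 0.3]
opening: 0.0601
gripper_force: 0.0
```

Run:
```python
from h import *
p,R=state(); to(p,R,W(0,.008,.108))
m=vision.camera_model("wrist"); im,d=vision.snapshot("wrist"); 
for q in [(0,.008,.128),(0,.008,.105),(-.035,.062,.089),(.035,.062,.089)]:
    u=proj(m,[W(*q)])[0]; print(q,u); cv2.circle(im,tuple(int(v) for v in u),3,(255,0,0),1)
cv2.imwrite("pics/w1.png",im[:,:,::-1])
w=cloud(m,d); l=(w[...,:2]-RT)@RR; z=w[...,2]
q=(abs(l[...,0])<.02)&(abs(l[...,1]-.015)<.03)&(z>.12)&(z<.133); print("knob top",l[q].mean(0),(l[q].max(0)+l[q].min(0))/2,q.sum())
```

```text
t 3.40 pos [0.5803 0.1203 0.2003] rpy [ 1.7988e+02 -7.0000e-02 -8.1180e+01] rackframe [-0.0037  0.0031  0.2003] q [ 30.6  14.3 -12.8   0.  -63.  -21.8] F [ 0.2 -0.3  0.3] open 0.0601 0.0
tool shift cm [-0.5  -0.39  9.23]
(0, 0.008, 0.128) [253.05904245 210.54746849]
(0, 0.008, 0.105) [253.42306519 202.5886045 ]
(-0.035, 0.062, 0.089) [287.53809478 247.5763593 ]
(0.035, 0.062, 0.089) [220.30056418 247.69864207]
knob top [0.00043505 0.00820352] [0.00060429 0.00933377] 284
```

View pics/w1.png

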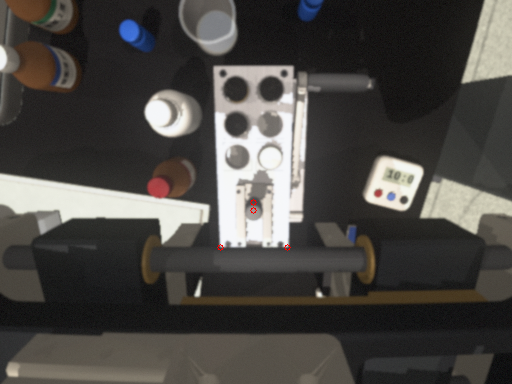

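The wrist view shows the knob at (253,210), exactly where the rack fit puts it, and the rack's end corners match at (220,247) and (288,247). Now down and grip.

{"method": "move_arm", "body": {"moves": [6, -0.5, -0.4, 2, 0, 0, 0, 6, 0, 0, 2.5, 0, 0, 0, 6, 0, 0, 2.5, 0, 0, 0, 6, 0, 0, 2.2, 0, 0, 0, 6, 0, 0, 0, 0, 0, 0, 6, 0, 0, 0, 0, 0, 0]}}

```text
clock: 4.05
tool_pos: [0.5849, 0.1262, 0.1102]
orientation: [-179.9, -0.0, -81.1]
force: [0.2, 0.3, 0.3]
opening: 0.0603
gripper_force: 0.0
```

```bash
python3 -c "
from h import *
p,R=state(); to(p,R,W(0,.008,.108))"
```

```text
t 4.05 pos [0.5849 0.1262 0.1102] rpy [-179.91   -0.    -81.11] rackframe [0.0018 0.0083 0.1102] q [ 30.9  19.5 -18.5   0.  -51.9 -22. ] F [0.2 0.3 0.3] open 0.0603 0.0
tool shift cm [0.03 0.18 0.22]
```

{"method": "move_arm", "body": {"moves": [6, 0, 0.15, 0.2, 0, 0, 0, 0.5, 0, 0, 0, 0, 0, 0, 0.5, 0, 0, 0, 0, 0, 0, 0.5, 0, 0, 0, 0, 0, 0, 0.5, 0, 0, 0, 0, 0, 0, 0.5, 0, 0, 0, 0, 0, 0]}}

```text
clock: 4.65
tool_pos: [0.5826, 0.1264, 0.1066]
orientation: [-180.0, 0.0, -81.1]
force: [0.1, 0.7, -0.6]
opening: 0.0258
gripper_force: 0.0
```

{"method": "move_arm", "body": {"moves": [0.5, -0.7, 0, 0, 0, 0, 0, 0.5, -0.7, 0, 0, 0, 0, 0, 0.5, -0.7, 0, 0, 0, 0, 0, 0.5, -0.6, 0, 0, 0, 0, 0, 0.5, 0, 0, 0, 0, 0, 0, 0.5, 0, 0, 0, 0, 0, 0]}}

```text
clock: 5.25
tool_pos: [0.5791, 0.1542, 0.1066]
orientation: [-179.9, 0.0, -81.0]
force: [4.7, 2.6, -3.1]
opening: 0.0153
gripper_force: 30.0
```

```bash
python3 -c "
from h import *
p,R=state(); to(p,R,W(0,.038,.108))"
```

```text
t 5.25 pos [0.5791 0.1542 0.1066] rpy [-1.7991e+02  5.0000e-02 -8.1010e+01] rackframe [0.0003 0.0369 0.1066] q [ 33.6  19.8 -18.6  -0.  -51.5 -24.6] F [ 4.7  2.6 -3.1] open 0.0153 29.999373567989096
tool shift cm [-0.11  0.03 -0.14]
```

{"method": "move_arm", "body": {"moves": [0.5, -0.2, 0, 0, 0, 0, 0, 0.5, -0.2, 0, 0, 0, 0, 0, 0.5, 0, 0, 0, 0, 0, 0]}}

```text
clock: 5.55
tool_pos: [0.5786, 0.1577, 0.1066]
orientation: [-179.9, 0.0, -81.0]
force: [5.4, 1.1, -4.2]
opening: 0.0149
gripper_force: 30.0
```

```bash
python3 -c "
from h import *
state()"
```

```text
t 5.55 pos [0.5786 0.1577 0.1066] rpy [-1.7991e+02  2.0000e-02 -8.1030e+01] rackframe [0.0003 0.0403 0.1066] q [ 33.9  19.8 -18.6   0.  -51.5 -25. ] F [ 5.4  1.1 -4.2] open 0.0149 29.99929734854959
```

{"method": "move_arm", "body": {"moves": [0.5, -0.2, 0, 0, 0, 0, 0, 0.5, -0.2, 0, 0, 0, 0, 0, 0.5, -0.1, 0, 0, 0, 0, 0, 0.5, 0, 0, 0, 0, 0, 0]}}

```text
clock: 5.95
tool_pos: [0.5779, 0.1617, 0.1066]
orientation: [-179.9, -0.0, -81.0]
force: [7.3, -2.9, -3.7]
opening: 0.0152
gripper_force: 30.0
```

Run:
```python
from h import *
p,R=state()
for n in("top","scene","wrist"):
    m=vision.camera_model(n); im,d=vision.snapshot(n); w=cloud(m,d); l=(w[...,:2]-RT)@RR; z=w[...,2]
    q=(abs(l[...,0])<.012)&(abs(l[...,1]-.035)<.03)&(z>.095)&(z<.131)
    print(n,q.sum(),l[q].mean(0) if q.any() else "", (l[q].min(0),l[q].max(0),z[q].max()) if q.any() else "")
    if n!="wrist": c=[int(v) for v in proj(m,[W(0,.02,.1)])[0]]
    if n!="wrist":cv2.imwrite(f"pics/{n}2.png",cv2.resize(im[c[1]-50:c[1]+50,c[0]-65:c[0]+65,::-1],None,fx=3,fy=3,interpolation=cv2.INTER_CUBIC))
a=cv2.imread("pics/top2.png");b=cv2.imread("pics/scene2.png"); cv2.imwrite("pics/both2.png",np.hstack([a,b]))
```

```text
t 5.95 pos [0.5779 0.1617 0.1066] rpy [-1.7993e+02 -4.0000e-02 -8.1030e+01] rackframe [0.0003 0.0445 0.1066] q [ 34.3  19.9 -18.5   0.1 -51.5 -25.4] F [ 7.3 -2.9 -3.7] open 0.0152 29.99907243240159
top 35 [0.00403209 0.01593186] (array([-0.01183172,  0.0053592 ]), array([0.01198386, 0.03344963]), np.float64(0.11410344394909944))
scene 121 [0.00163293 0.05476431] (array([-0.01188685,  0.04195732]), array([0.01190194, 0.06396075]), np.float64(0.12636603437545912))
wrist 1735 [-0.00013114  0.02880172] (array([-0.01199294,  0.00510573]), array([0.01199891, 0.05400955]), np.float64(0.13099136147872562))
```

View pics/both2.png

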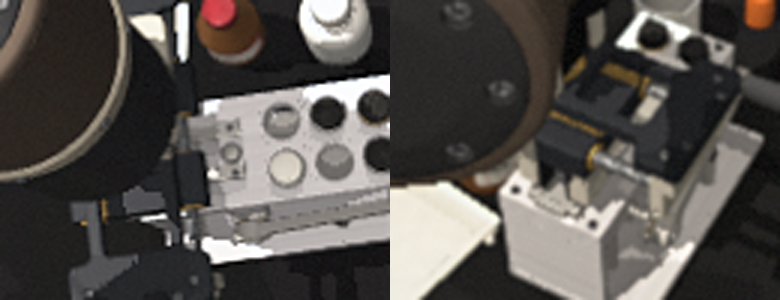

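The picture shows the pin uncovered at (232,153), but the gripper hides the knob itself. I'll check the knob's position from the wrist depth.

Run:
```python
from h import *
p,R=state()
m=vision.camera_model("wrist"); im,d=vision.snapshot("wrist"); w=cloud(m,d); l=(w[...,:2]-RT)@RR; z=w[...,2]
for a,b in((.092,.097),(.105,.12),(.12,.132)):
    q=(abs(l[...,0])<.008)&(abs(l[...,1]-.03)<.04)&(z>a)&(z<b)
    if q.any(): print(a,b,q.sum(),l[q].mean(0),np.percentile(l[q],[0,10,90,100],axis=0).tolist())
c=proj(m,[W(0,.03,.12)])[0].astype(int); print(c)
x,y=max(c[0]-60,0),max(c[1]-60,0)
cv2.imwrite("pics/w2.png",cv2.resize(im[y:y+110,x:x+130,::-1],None,fx=5,fy=5,interpolation=cv2.INTER_CUBIC))
```

```text
t 6.10 pos [0.5779 0.1617 0.1066] rpy [-1.7993e+02 -3.0000e-02 -8.1040e+01] rackframe [0.0003 0.0445 0.1066] q [ 34.3  19.9 -18.5   0.1 -51.5 -25.4] F [ 7.3 -2.8 -3.8] open 0.015 29.999105282477103
0.092 0.097 622 [1.14011198e-05 2.84657289e-02] [[-0.0076823617960346865, 0.020553374319253127], [-0.006323503084292673, 0.022077763745500512], [0.006751170084573109, 0.03483242515155218], [0.007996489176770828, 0.039894267122217865]]
0.105 0.12 265 [-1.73955052e-05  3.28814922e-02] [[-0.007923181452942924, 0.030498217001292446], [-0.006423429434945218, 0.031226222189735826], [0.006338882513122699, 0.03509380049545918], [0.007916485895134568, 0.038284733247405604]]
0.12 0.132 423 [6.07474254e-05 3.41310457e-02] [[-0.007975147245075651, 0.03060580328441292], [-0.005777706607667669, 0.03152590045689192], [0.006049550269498858, 0.03617890841750944], [0.007934475392494911, 0.05421177517963128]]
[257 227]
```

View pics/w2.png

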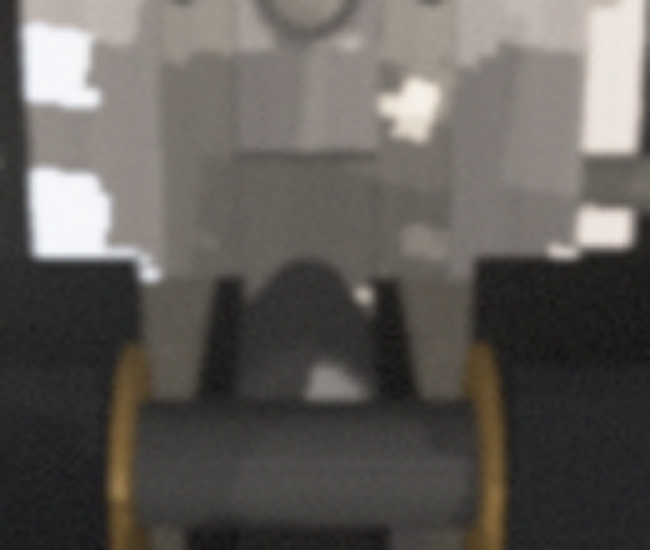

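Crop shows the knob between the pads, its near edge at y ≈ 30.5 mm in the rack frame, so its centre is about 38.5 mm (end stop 38). A small extra push will confirm it is against the stop.

{"method": "move_arm", "body": {"moves": [0.5, -0.15, 0, 0, 0, 0, 0, 0.5, -0.15, 0, 0, 0, 0, 0, 0.5, 0, 0, 0, 0, 0, 0]}}

```text
clock: 6.45
tool_pos: [0.5778, 0.1621, 0.1066]
orientation: [-180.0, -0.2, -81.0]
force: [11.9, -15.0, -5.2]
opening: 0.0152
gripper_force: 30.0
```

Run:
```python
from h import *
p,R=state()
m=vision.camera_model("wrist"); im,d=vision.snapshot("wrist"); w=cloud(m,d); l=(w[...,:2]-RT)@RR; z=w[...,2]
for a,b in((.105,.12),(.12,.132)):
    q=(abs(l[...,0])<.003)&(abs(l[...,1]-.03)<.04)&(z>a)&(z<b)
    print(a,b,q.sum(),np.percentile(l[q][:,1],[0,5,10,50]))
```

```text
t 6.45 pos [0.5778 0.1621 0.1066] rpy [-179.99   -0.24  -81.05] rackframe [0.0002 0.0448 0.1066] q [ 34.5  19.9 -18.5   0.3 -51.6 -25.7] F [ 11.9 -15.   -5.2] open 0.0152 29.99866160127567
0.105 0.12 97 [0.03060407 0.03100611 0.03111699 0.03147334]
0.12 0.132 197 [0.03076308 0.03116704 0.0312844  0.03271687]
```

The push rose to 15 N with the TCP stopped, so the lock is at its end stop. Open, rise, and turn for the lever.

{"method": "move_arm", "body": {"moves": [6, 0, 0, 0, 0, 0, 0, 6, 0, 0, 0, 0, 0, 0, 6, 0, 0, 0, 0, 0, 0, 6, 0, 0, -2, 0, 0, 0, 6, 0, 0, -3, 0, 0, 0, 6, 0, 0, -4, 0, 0, 0, 6, 0, 0, -4, 0, 0, 0, 6, 0, 0, 0, 0, 0, 0]}}

```text
clock: 7.3
tool_pos: [0.5789, 0.1663, 0.2431]
orientation: [-179.5, 0.2, -81.0]
force: [0.3, 0.4, 1.2]
opening: 0.06
gripper_force: 0.0
```

{"method": "move_arm", "body": {"moves": [5, 0, 0, 0, 0, 0, 0.14, 5, 0, 0, 0, 0, 0, 0.14, 5, 0, 0, 0, 0, 0, 0.14, 5, 0, 0, 0, 0, 0, 0.14, 5, 0, 0, 0, 0, 0, 0.14, 5, 0, 0, 0, 0, 0, 0.14, 5, 0, 0, 0, 0, 0, 0.14, 5, 0, 0, 0, 0, 0, 0.14]}}

```text
clock: 8.1
tool_pos: [0.576, 0.1652, 0.2363]
orientation: [180.0, -0.0, -145.5]
force: [-0.0, -0.4, 0.1]
opening: 0.0502
gripper_force: 0.0
```

{"method": "move_arm", "body": {"moves": [5, 0, 0, 0, 0, 0, 0.14, 5, 0, 0, 0, 0, 0, 0.14, 5, 0, 0, 0, 0, 0, 0.14, 5, 0, 0, 0, 0, 0, 0.03, 5, 0, 0, 0, 0, 0, 0]}}

```text
clock: 8.6
tool_pos: [0.5763, 0.1651, 0.2365]
orientation: [180.0, -0.0, -170.9]
force: [-0.9, -0.4, -0.5]
opening: 0.0501
gripper_force: 0.0
```

Run:
```python
from h import *
p,R=state(); to(p,R,W(-.081,-.102,.20))
for n in("top","scene"):
    m=vision.camera_model(n); im,d=vision.snapshot(n); w=cloud(m,d); l=(w[...,:2]-RT)@RR; z=w[...,2]
    q=(abs(l[...,0])<.015)&(abs(l[...,1]-.03)<.04)&(z>.11)&(z<.132)
    print(n,"knob",q.sum(),l[q].mean(0) if q.any() else "")
    q=(l[...,0]<-.055)&(l[...,0]>-.105)&(abs(l[...,1]+.1)<.03)&(z>.06)&(z<.1)
    print("handle",q.sum(),np.percentile(l[q],[5,50,95],axis=0).tolist() if q.any() else "")
```

```text
t 8.60 pos [0.5763 0.1651 0.2365] rpy [ 1.7999e+02 -2.0000e-02 -1.7086e+02] rackframe [-0.0008  0.0481  0.2365] q [  34.6   13.4   -9.1   -0.   -67.5 -115.5] F [-0.9 -0.4 -0.5] open 0.0501 0.0
tool shift cm [  8.1  -14.97   3.65]
top knob 0 
handle 230 [[-0.10264663799493999, -0.10992353394910401], [-0.07981509763503891, -0.10246555064940244], [-0.05805732683263116, -0.09484274058008561]]
scene knob 101 [-0.00065334  0.04274952]
handle 203 [[-0.10246374593943351, -0.1037241998831625], [-0.08070039897319185, -0.0955637307892927], [-0.057634204583466186, -0.09227201113524836]]
```

{"method": "move_arm", "body": {"moves": [5, 2, -3.7, 0, 0, 0, 0, 5, 2, -3.7, 0, 0, 0, 0, 5, 2, -3.8, 0, 0, 0, 0, 5, 2.2, -3.8, 0, 0, 0, 0, 5, 0, 0, 3.6, 0, 0, 0, 5, 0, 0, 4, 0, 0, 0, 5, 0, 0, 3, 0, 0, 0, 5, 0, 0, 0, 0, 0, 0]}}

```text
clock: 9.5
tool_pos: [0.5162, 0.003, 0.127]
orientation: [-180.0, -0.4, -171.0]
force: [-0.3, -0.7, 0.3]
opening: 0.0501
gripper_force: 0.0
```

Run:
```python
from h import *
p,R=state(); to(p,R,W(-.082,-.102,.059))
m=vision.camera_model("wrist"); im,d=vision.snapshot("wrist"); w=cloud(m,d); l=(w[...,:2]-RT)@RR; z=w[...,2]
q=(l[...,0]<-.055)&(l[...,0]>-.105)&(abs(l[...,1]+.1)<.03)&(z>.06)&(z<.1)
print("handle",q.sum(),np.percentile(l[q],[5,50,95],axis=0).tolist(),z[q].max() if q.any() else "")
```

```text
t 9.50 pos [0.5162 0.003  0.127 ] rpy [-179.96   -0.41 -170.96] rackframe [-0.0851 -0.1029  0.127 ] q [ 2.21e+01  1.16e+01 -2.72e+01 -1.00e-01 -5.16e+01 -1.03e+02] F [-0.3 -0.7  0.3] open 0.0501 0.0
tool shift cm [-0.36  0.09  6.8 ]
handle 1213 [[-0.1027595543629941, -0.10927890199199192], [-0.08275448850520999, -0.10215679546337311], [-0.06089366907430141, -0.09443896338756622]] 0.07990709070643306
```

{"method": "move_arm", "body": {"moves": [5, -0.1, 0.1, 2.2, 0, 0, 0, 5, 0, 0, 2.2, 0, 0, 0, 5, 0, 0, 2, 0, 0, 0, 5, 0, 0, 0, 0, 0, 0, 5, 0, 0, 0, 0, 0, 0]}}

```text
clock: 10.05
tool_pos: [0.521, 0.0054, 0.0682]
orientation: [-180.0, 0.1, -170.9]
force: [0.5, -0.5, 0.6]
opening: 0.0497
gripper_force: 0.0
```

Run:
```python
from h import *
p,R=state(); to(p,R,W(-.082,-.102,.059))
```

```text
t 10.05 pos [0.521  0.0054 0.0682] rpy [-1.7999e+02  9.0000e-02 -1.7094e+02] rackframe [-0.0799 -0.1012  0.0682] q [  22.2   16.1  -30.8    0.   -43.  -103.2] F [ 0.5 -0.5  0.6] open 0.0497 0.0
tool shift cm [ 0.21 -0.07  0.92]
```

{"method": "move_arm", "body": {"moves": [5, 0.2, -0.1, 0.9, 0, 0, 0, 0.6, 0, 0, 0, 0, 0, 0, 0.6, 0, 0, 0, 0, 0, 0, 0.6, 0, 0, 0, 0, 0, 0, 0.6, 0, 0, 0, 0, 0, 0, 0.6, 0, 0, 0, 0, 0, 0, 0.6, 0, 0, 0, 0, 0, 0, 0.6, 0, 0, 0, 0, 0, 0]}}

```text
clock: 10.85
tool_pos: [0.5181, 0.0045, 0.0577]
orientation: [179.9, 0.0, -171.0]
force: [-2.0, 5.5, 1.9]
opening: 0.0162
gripper_force: 30.0
```

Run:
```python
from h import *
p,R=state()
# arc waypoints in tool axes from current pose
c=np.array([0,.030])
l=np.r_[RR.T@(p[:2]-RT),p[2]+.011]; a0=np.arctan2(-l[1],l[2]-.03); r=np.hypot(l[1],l[2]-.03); print("lean",a0,"r",r)
q=p.copy(); 
for a in np.linspace(1.2,0,17):
    T=W(-.082,-.11*np.sin(a),.03+.11*np.cos(a)-.011); print(round(1.2-a,3),(R.T@(T-q)*100).round(2)); q=T
```

```text
t 10.85 pos [0.5181 0.0045 0.0577] rpy [ 1.7995e+02  4.0000e-02 -1.7102e+02] rackframe [-0.083  -0.1017  0.0577] q [ 2.220e+01  1.680e+01 -3.160e+01 -1.000e-01 -4.150e+01 -1.032e+02] F [-2.   5.5  1.9] open 0.0162 30.001691579818726
lean 1.2067595086620502 r 0.10881388161546979
0.0 [-0.1  -0.08 -0.11]
0.075 [-0.    0.33 -0.76]
0.15 [-0.    0.38 -0.73]
0.225 [-0.    0.44 -0.7 ]
0.3 [-0.    0.49 -0.66]
0.375 [-0.    0.54 -0.63]
0.45 [-0.    0.58 -0.58]
0.525 [-0.    0.62 -0.54]
0.6 [-0.    0.66 -0.49]
0.675 [-0.    0.7  -0.44]
0.75 [-0.    0.73 -0.39]
0.825 [-0.    0.76 -0.33]
0.9 [-0.    0.78 -0.27]
0.975 [-0.    0.8  -0.21]
1.05 [-0.    0.81 -0.15]
1.125 [-0.    0.82 -0.09]
1.2 [-0.    0.82 -0.03]
```

Held: opening 16 mm, 30 N. Swing along the arc, the first part checked.

{"method": "move_arm", "body": {"moves": [0.6, 0, 0.33, -0.76, 0, 0, 0, 0.6, 0, 0.38, -0.73, 0, 0, 0, 0.6, 0, 0.44, -0.7, 0, 0, 0, 0.6, 0, 0.49, -0.66, 0, 0, 0, 0.6, 0, 0, 0, 0, 0, 0]}}

```text
clock: 11.35
tool_pos: [0.5155, 0.021, 0.0869]
orientation: [180.0, 0.1, -171.0]
force: [2.0, 3.5, -7.6]
opening: 0.0163
gripper_force: 30.0
```

Run:
```python
from h import *
p,R=state()
l=np.r_[RR.T@(p[:2]-RT),p[2]+.011]; print("lean",np.arctan2(-l[1],l[2]-.03),"r",np.hypot(l[1],l[2]-.03))
```

```text
t 11.35 pos [0.5155 0.021  0.0869] rpy [ 1.7995e+02  6.0000e-02 -1.7100e+02] rackframe [-0.083  -0.085   0.0869] q [  24.1   14.2  -30.2   -0.   -45.4 -105.1] F [ 2.   3.5 -7.6] open 0.0163 30.002335757017136
lean 0.896331564021051 r 0.108799841758553
```

Forces are low and it follows the arc. Continuing.

{"method": "move_arm", "body": {"moves": [0.6, 0, 0.54, -0.63, 0, 0, 0, 0.6, 0, 0.58, -0.58, 0, 0, 0, 0.6, 0, 0.62, -0.54, 0, 0, 0, 0.6, 0, 0.66, -0.49, 0, 0, 0, 0.6, 0, 0.7, -0.44, 0, 0, 0, 0.6, 0, 0.73, -0.39, 0, 0, 0, 0.6, 0, 0, 0, 0, 0, 0]}}

```text
clock: 12.05
tool_pos: [0.5096, 0.0586, 0.1174]
orientation: [180.0, 0.0, -171.0]
force: [5.4, 1.4, -9.7]
opening: 0.0161
gripper_force: 30.0
```

{"method": "move_arm", "body": {"moves": [0.6, 0, 0.76, -0.33, 0, 0, 0, 0.6, 0, 0.78, -0.27, 0, 0, 0, 0.6, 0, 0.8, -0.21, 0, 0, 0, 0.6, 0, 0.81, -0.15, 0, 0, 0, 0.6, 0, 0.82, -0.09, 0, 0, 0, 0.6, 0, 0.82, -0.03, 0, 0, 0, 0.6, 0, 0, 0, 0, 0, 0, 0.6, 0, 0, 0, 0, 0, 0]}}

```text
clock: 12.85
tool_pos: [0.5024, 0.1046, 0.1283]
orientation: [-179.9, 0.0, -171.0]
force: [6.2, -3.9, -7.2]
opening: 0.0158
gripper_force: 30.0
```

Run:
```python
from h import *
p,R=state(); to(p,R,W(-.083,0,.129))
for n in("top","scene"):
    m=vision.camera_model(n); im,d=vision.snapshot(n); w=cloud(m,d); l=(w[...,:2]-RT)@RR; z=w[...,2]
    for x in(-.0155,.0155):
        for y in(-.094,-.064,-.034):
            q=np.hypot(l[...,0]-x,l[...,1]-y)<.006; print(n,x,y,q.sum(),np.nanmedian(z[q]).round(4) if q.any() else "")
    q=(l[...,0]<-.05)&(l[...,0]>-.115)&(abs(l[...,1])<.03)&(z>.12)&(z<.155)
    print("handle",q.sum(),np.percentile(np.c_[l[q],z[q]],[5,50,95],axis=0).round(4).tolist() if q.any() else "")
    c=[int(v) for v in proj(m,[W(-.05,-.03,.1)])[0]]
    cv2.imwrite(f"pics/{n}3.png",cv2.resize(im[c[1]-50:c[1]+50,c[0]-65:c[0]+65,::-1],None,fx=3,fy=3,interpolation=cv2.INTER_CUBIC))
cv2.imwrite("pics/both3.png",np.hstack([cv2.imread("pics/top3.png"),cv2.imread("pics/scene3.png")]))
```

```text
t 12.85 pos [0.5024 0.1046 0.1283] rpy [-1.7991e+02  4.0000e-02 -1.7099e+02] rackframe [-0.0831 -0.0004  0.1283] q [ 3.380e+01  1.100e+01 -2.790e+01  1.000e-01 -5.110e+01 -1.148e+02] F [ 6.2 -3.9 -7.2] open 0.0158 30.00547304749489
tool shift cm [-0.01  0.04 -0.07]
top -0.0155 -0.094 32 0.1152
top -0.0155 -0.064 29 0.0696
top -0.0155 -0.034 35 0.115
top 0.0155 -0.094 32 0.1151
top 0.0155 -0.064 33 0.1149
top 0.0155 -0.034 31 0.0694
handle 0 
scene -0.0155 -0.094 0 
scene -0.0155 -0.064 0 
scene -0.0155 -0.034 0 
scene 0.0155 -0.094 0 
scene 0.0155 -0.064 0 
scene 0.0155 -0.034 0 
handle 52 [[-0.1131, -0.0022, 0.1325], [-0.1072, 0.0049, 0.1417], [-0.0943, 0.0115, 0.1458]]
```

View pics/both3.png

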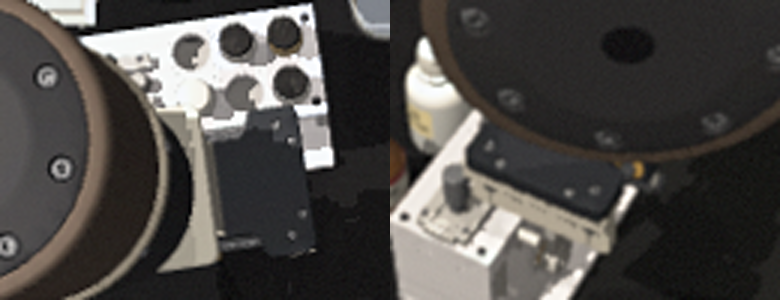

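All four caps measure 115 mm high (99 + 16, so full lift) and the vials are upright. The knob is at the slide's left end in the scene picture, at about (457,188), and the bottles are undisturbed. I'll hold a little longer and hand in.

{"method": "move_arm", "body": {"moves": [0.6, 0, 0, 0, 0, 0, 0, 0.6, 0, 0, 0, 0, 0, 0, 0.6, 0, 0, 0, 0, 0, 0, 0.6, 0, 0, 0, 0, 0, 0, 0.6, 0, 0, 0, 0, 0, 0, 0.6, 0, 0, 0, 0, 0, 0, 0.6, 0, 0, 0, 0, 0, 0]}}

```text
clock: 13.65
tool_pos: [0.5024, 0.1043, 0.1283]
orientation: [-179.9, 0.0, -171.0]
force: [6.2, -3.0, -6.3]
opening: 0.0162
gripper_force: 30.0
```

```bash
python3 -c "
from h import *
state(); print(ctrl.close_job())"
```

```text
t 13.65 pos [0.5024 0.1043 0.1283] rpy [-1.7991e+02  4.0000e-02 -1.7101e+02] rackframe [-0.0831 -0.0006  0.1283] q [ 3.380e+01  1.100e+01 -2.790e+01  1.000e-01 -5.110e+01 -1.148e+02] F [ 6.2 -3.  -6.3] open 0.0162 30.004241466522217
the job is handed in; nothing more can be done
None
```

I slid the lock to its end stop and swung the lever straight up, still gripping its handle at 30 N; all four vials measured at full lift, and I handed the job in at 13.65 s (no verdict was returned).

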